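Find and unscrew the left-hand cap of two look-alike shielded pots

TASK

One of the two shielded pots in the tilted cradles has a screw cap with a left-hand thread, the other an ordinary right-hand one, and nothing shows which. Find out by trying the T-bars a little, one way or the other, then unscrew the left-hand cap all the way to its loose stop. Leave the right-hand cap screwed tight, at no time opening it more than a small trial turn, and do not shift or tip the bottle, sleeve and syringe carrier among them.

Things in the scene. Friction and masses are not known exactly. Their poses are not given: they have to be found in the camera images.
- pot_1: shielded pot 1: dark steel cylinder 72 mm across, fixed in a steel cradle (footplate 150 x 120 mm). Leans 30 degrees from upright, its cap pointing up and to the -x side of this frame, roughly at the robot. Origin: centre of the footplate underside, z up; the T-bar middle is at (-0.049, 0, 0.181) m. Both pots look alike; which one has the left-hand thread is not shown, and they swap places between starts.
- bar_1 (a point): middle of the T-bar on the screw cap of pot_1. z: out of the pot along the screw axis, x: along the bar; turns with the cap. Bar 100 mm long (x), 14 wide (y), 24 deep (z). Below it is a 14 mm gap, with a 12 mm thick stem on the axis, then the flat top of the cap, a disc 80 mm across and 28 mm high. When tight, the bar lies within 45 degrees either way of a line that points up the slope of the cap.
- cap_1 (a joint): screw cap of pot_1: angle turned from tight in rad, clockwise positive, seen looking down on the bar from outside. 0 = tight (firm stop). A left-hand cap unscrews clockwise, 0 to +2.6 (firm stop, fully loose); a right-hand one counter-clockwise, 0 to -2.6. 0.12 N m of friction in between; stays where left. Climbs 2 mm out along its axis per rad unscrewed.
- pot_2: shielded pot 2: dark steel cylinder 72 mm across, fixed in a steel cradle (footplate 150 x 120 mm). Leans 30 degrees from upright, its cap pointing up and to the -x side of this frame, roughly at the robot. Origin: centre of the footplate underside, z up; the T-bar middle is at (-0.049, 0, 0.181) m. Both pots look alike; which one has the left-hand thread is not shown, and they swap places between starts.
- bar_2 (a point): middle of the T-bar on the screw cap of pot_2. z: out of the pot along the screw axis, x: along the bar; turns with the cap. Bar 100 mm long (x), 14 wide (y), 24 deep (z). Below it is a 14 mm gap, with a 12 mm thick stem on the axis, then the flat top of the cap, a disc 80 mm across and 28 mm high. When tight, the bar lies within 45 degrees either way of a line that points up the slope of the cap.
- cap_2 (a joint): screw cap of pot_2: angle turned from tight in rad, clockwise positive, seen looking down on the bar from outside. 0 = tight (firm stop). A left-hand cap unscrews clockwise, 0 to +2.6 (firm stop, fully loose); a right-hand one counter-clockwise, 0 to -2.6. 0.12 N m of friction in between; stays where left. Climbs 2 mm out along its axis per rad unscrewed.
- bottle: bystander: amber glass bottle with a white cap, 60 mm in diameter, 165 mm tall, standing loose between and in front of the pots; origin at its foot
- sleeve: bystander: white open plastic shield sleeve, 74 mm in diameter, 95 mm tall, standing loose between the pots; origin at its foot
- carrier: bystander: steel syringe carrier lying loose in front of the left pot, 110 mm long along its x axis, square 44 mm end plates; origin under one end, on the table. Beyond the pots, more than 0.75 m ahead of the robot, stands a fixed steel carrying box with a bail handle, 206 mm tall
Things that resemble listed ones, but are neither listed nor needed, are in the scene too. Leave any green look-alike of the pot_2 alone.

How it is judged (in metres and radians):
At the end, for the whole second after the job is handed in: The left-hand cap is unscrewed to within 0.25 rad (about 15 degrees) of its loose stop, the right-hand cap is within 0.1 rad (about 6 degrees) of tight, both at rest, and the bottle, sleeve and carrier are upright within 30 mm of where they were (((value of joint cap_1 above 2.35 rad and value of joint cap_2 between -0.1 and 0.1 rad) or (value of joint cap_2 above 2.35 rad and value of joint cap_1 between -0.1 and 0.1 rad)) and velocity of joint cap_1 between -0.05 and 0.05 rad/s and velocity of joint cap_2 between -0.05 and 0.05 rad/s and distance of each of bottle, sleeve, carrier from where it was at the start of the episode below 0.03 m and angle between each of bottle, sleeve, carrier's own z axis and vertical below 0.3 rad); the robot touches nothing.
It fails at once if the right-hand cap opened by more than 0.6 rad (about 35 degrees) (value of joint any of cap_1, cap_2 below -0.6 rad).
It fails at once if the bottle shifted by more than 30 mm or tipped (distance of bottle from where it was at the start of the episode above 0.03 m or angle between bottle's own z axis and vertical above 0.3 rad).
It fails at once if the sleeve shifted by more than 30 mm or tipped (distance of sleeve from where it was at the start of the episode above 0.03 m or angle between sleeve's own z axis and vertical above 0.3 rad).
It fails at once if the carrier shifted by more than 30 mm or tipped (distance of carrier from where it was at the start of the episode above 0.03 m or angle between carrier's own z axis and vertical above 0.3 rad).
It also fails if it takes over 72 s, if anything falls off the work surface, if the arm or the gripper's body presses on something with over 40 N, if the wrist force passes 120 N, or if a joint passes its speed limit or range.

ROBOT

A 6-joint arm with a two-finger parallel gripper is mounted at the origin on the work surface. World frame = base frame: x ahead of the robot, y to its left, z up, the work surface at z = 0. Lengths are in m, angles in degrees, forces in N, time in s.
With the tool pointing down it reaches from about 0.4 to 0.925 m from the base axis. Payload 12.5 kg.
Tool frame: the origin (TCP) lies midway between the tips of the shut fingers; the grasp point (between the pads) lies 19 mm behind it; z points along the fingers, y is the line along which they close (so a half turn about z gives the same grasp; the last joint's range is limited). The gripper opens to 95 mm and grips with 3 to 60 N. Pads are 20 mm wide; open, the fingers measure 119 mm over their backs; the gripper's body (75 mm by 180 mm) begins 59 mm behind the grasp point.
Start: joints at [64.423, 28.126, 89.318, -0, 62.55, -6.05], TCP at [0.209, 0.589, 0.215] pointing down, gripper open.
Joint ranges: [-177.58, 177.58], [-47.91, 125.51], [2.72, 160], [-65.01, 245.01], [3.68, 167.84], [-153.87, 153.87]. Speed limits (degrees/s): [127.2, 127.2, 159.86, 180, 180, 180].

INTERFACE

Orientations are given as a 3x3 rotation matrix whose columns are the frame's x, y, z axes.
In Python, from workcell import sensors, eyes, workorder gives the robot as it stands.
- The arm moves only by the tool jog_arm, never from a script. Its argument "commands" is a list of rows, each a list of 4 numbers: the shift along the tool's x, y, z scaled (see below), then the turn about the tool's z scaled (see below). A call has 1 to 10 rows; each row is the pose to reach, as a shift and turn from the pose commanded when the call began, along the tool's axes at that moment; what a row does not reach only later rows make up. The controller multiplies each number of a shift by 10 cm and each number of a turn by 30 degrees. A row lasts 1/12 s, in which the tool goes at most 41.7 mm and 7.16 degrees, less where a joint would pass 70% of its speed; a pose out of reach is approached as far as the arm can. A call with a number of a shift or a turn outside -1 to 1 is refused whole. A call with a gripper value outside its range is refused whole. "claw" is the opening in per cent of the stroke, from 0 (shut) to 100 (fully open), set as the call begins (left out, the last holds). The fingers move at their own pace and stop on an object; "newtons" is the grip in N (left out, the last holds). Time passes only in rows, so rows that repeat a pose let the fingers close. It gives the time, the measured TCP pose, the force, the opening and the grip force at its end, in the units of the state.
- sensors.state(): the state, without advancing time (a new reading comes with each control period).
- eyes.read_camera(name): name is "side" or "top" or "wrist"; returns (picture, depth): 480x640x3 uint8, red, green, blue; 480x640 float32, m along the optical axis (not along the pixel's ray), 0 where there is no reading.
- eyes.calibration(name): a dict with "camera_matrix" (3x3 intrinsics, pixels), "D" ([k1, k2, p1, p2, k3] as OpenCV has them; the pictures are not rectified), "pose" (4x4, takes a point from camera to world coordinates). Camera axes: x right, y down, z forward; pixel columns grow to the right and rows downward; lengths in m; the calibration is good to about 2 mm. A picture is of the moment at which its call begins: read the wrist's pose just before it. calibration takes no time and is no camera call; for the wrist camera it gives the pose at the moment of the call.
- workorder.finish_job(): hands the job in; it is judged then, once.
The state is a dict: "clock": time; "joint_positions": joint angles; "qd": joint speeds; "joint_torque": joint torques, N m; "position": TCP position; "orientation": TCP orientation; "wrist_force": force on the tool from outside, world axes, zero at the start; "ft_torque": the same for the moment, N m; "width": finger opening in m; "gripper_force": force on a finger pad.
Only numpy, scipy, OpenCV 4.12 (cv2) and the standard library are available. Lean on these libraries where they do the work, as an engineer would, in place of code of your own. Each camera call takes 0.05 s, during which the arm holds its last target. There are 200 camera calls.

## Working session

There is one attempt and no reset: what is moved stays moved. The work goes in short steps, Python scripts to look and compute and a tool call to move; the robot and the scene stay as the last step left them, time stands still between calls to the robot, and variables do not carry over. Pictures are saved under pics/ and viewed, at most 10 in all, crops included, and the job is handed in when it is done.

Besides the shell and the picture viewer there is one more tool, called after ">>>" by a JSON object that holds its "name" and its "arguments". jog_arm: Moves the arm, as the interface text tells. Its arguments: {"type":"object","properties":{"commands":{"type":"array","items":{"type":"array","items":{"type":"number","minimum":-1,"maximum":1}}},"claw":{"type":"number"},"newtons":{"type":"number"}},"required":["commands"]}

```bash
ls; mkdir -p pics; python3 - <<'E'
from workcell import sensors, eyes, workorder
import cv2, numpy as np
print(sensors.state())
ims=[]
for n in ["side","top","wrist"]:
    p,d=eyes.read_camera(n); c=eyes.calibration(n)
    np.savez(f"pics/{n}0.npz",p=p,d=d,K=c["camera_matrix"],D=c["D"],T=c["pose"])
    print(n,np.round(c["camera_matrix"],1).tolist(),c["D"],np.round(c["pose"],3).tolist())
    cv2.imwrite(f"pics/{n}0.png",p[:,:,::-1])
E
```

```text
pics
{'clock': 0.0, 'joint_positions': array([ 6.44237915e+01,  2.81644371e+01,  8.93495579e+01,  1.02396981e-03,
        6.25488837e+01, -6.05041646e+00]), 'qd': array([ 0.06465145, -0.13655055, -0.01551447, -0.08041171,  0.10877852,
        0.01202272]), 'joint_torque': array([-1.85058496e-03, -6.12650657e+01, -2.58173651e+01,  6.91240747e-02,
        4.84603329e-02, -6.66644519e-05]), 'position': array([0.20876612, 0.58885156, 0.21406202]), 'orientation': array([[-9.42488342e-01,  3.34238668e-01, -4.88082943e-04],
       [ 3.34238998e-01,  9.42487838e-01, -9.83058110e-04],
       [ 1.31436205e-04, -1.08965716e-03, -9.99999398e-01]]), 'wrist_force': array([-0.11713951, -0.43237883, -0.33611811]), 'ft_torque': array([-0.01653568,  0.02362712,  0.02367717]), 'gripper_force': 0.0, 'width': 0.09506245964774959}
side [[538.1, 0.0, 320.9], [0.0, 538.1, 243.9], [0.0, 0.0, 1.0]] [0.02918881 0.         0.         0.         0.        ] [[0.796, -0.36, 0.487, -0.148], [-0.605, -0.501, 0.619, -1.138], [0.021, -0.787, -0.616, 1.038], [0.0, 0.0, 0.0, 1.0]]
top [[527.7, 0.0, 322.3], [0.0, 527.7, 241.2], [0.0, 0.0, 1.0]] [0.03948563 0.         0.         0.         0.        ] [[-0.025, -0.993, 0.118, 0.377], [-1.0, 0.026, 0.008, -0.23], [-0.011, -0.118, -0.993, 1.524], [0.0, 0.0, 0.0, 1.0]]
wrist [[424.5, 0.0, 324.8], [0.0, 424.5, 240.7], [0.0, 0.0, 1.0]] [-0.03534328  0.          0.          0.          0.        ] [[0.335, 0.899, 0.281, 0.129], [0.942, -0.319, -0.101, 0.617], [-0.001, 0.299, -0.954, 0.384], [0.0, 0.0, 0.0, 1.0]]
```

View pics/top0.png

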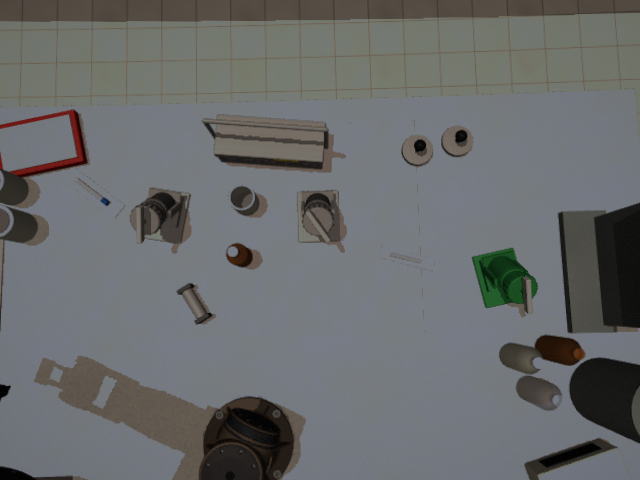

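View pics/side0.png

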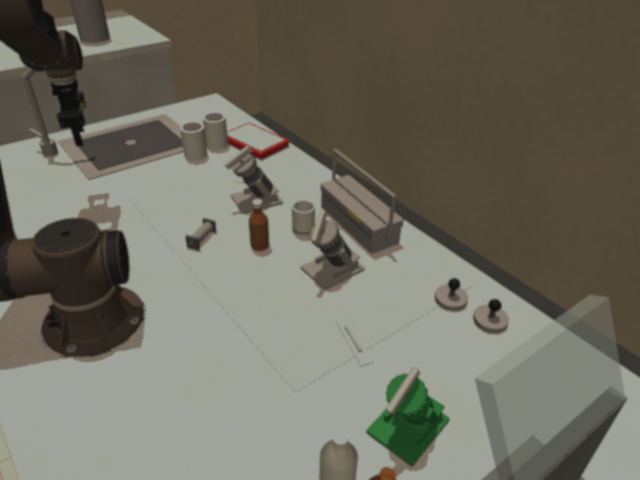

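The top view shows pot candidates at (160,215), with its bar at (141,223), and at (318,216), with its bar at (320,224). The green look-alike is at (507,283), the bottle at (238,255), the sleeve at (244,200), the carrier at (195,303), and the box at (270,145). Jars at (15,190) and (15,222) and stoppered discs at (417,150) and (457,140) are not pots. I choose the two grey leaning pots. Next I measure them.

```bash
cat > h.py <<'E'
import numpy as np, cv2
def cloud(n,f=None):
    z=np.load(f or f"pics/{n}0.npz"); d=z["d"]; v,u=np.nonzero(d>0)
    q=cv2.undistortPoints(np.c_[u,v].astype(np.float64)[:,None],z["K"],z["D"])[:,0]
    dd=d[v,u][:,None]; P=np.c_[q*dd,dd]
    return P@z["T"][:3,:3].T+z["T"][:3,3], z["p"][v,u], np.c_[u,v]
E
python3 - <<'E'
from h import *
for n in ["top","side"]:
    P,C,uv=cloud(n); print(n,len(P))
    if n=="top":
        for nm,p in dict(L=(141,223),R=(320,224),bottle=(238,250),sleeve=(244,190),carrier=(195,303)).items():
            i=np.argmin(abs(uv-p).sum(1)); print(nm,P[i])
    for nm,c in dict(L=(.71-.0,.07),R=(.0,0)).items(): pass
    m=(P[:,2]>.1)&(P[:,2]<.25)&(P[:,0]>.35)&(P[:,0]<.75)&(abs(P[:,1])<.4)
    Q=P[m]; 
    k=np.round(Q[:,:2]/.03).astype(int); 
    u,ct=np.unique(k,axis=0,return_counts=True)
    print([(*(a*.03).round(2),int(c)) for a,c in zip(u,ct) if c>10])
im=cv2.imread("pics/top0.png"); a=cv2.resize(im[170:260,110:230],None,fx=4,fy=4,interpolation=3); b=cv2.resize(im[170:260,270:350],None,fx=4,fy=4,interpolation=3)
cv2.imwrite("pics/crop0.png",np.hstack([a,b]))
E
```

```text
top 305970
L [0.59358195 0.24209652 0.19126694]
R [ 0.58054909 -0.21417995  0.1812428 ]
bottle [0.52208544 0.00232782 0.15098183]
sleeve [0.70636244 0.00288994 0.03927455]
carrier [0.38830747 0.14286475 0.03594798]
[(np.float64(0.48), np.float64(0.0), 16), (np.float64(0.48), np.float64(0.03), 15), (np.float64(0.51), np.float64(0.0), 159), (np.float64(0.51), np.float64(0.03), 84), (np.float64(0.54), np.float64(-0.24), 39), (np.float64(0.54), np.float64(-0.21), 19), (np.float64(0.54), np.float64(0.0), 63), (np.float64(0.54), np.float64(0.03), 23), (np.float64(0.54), np.float64(0.24), 16), (np.float64(0.57), np.float64(-0.24), 62), (np.float64(0.57), np.float64(-0.21), 143), (np.float64(0.57), np.float64(-0.18), 80), (np.float64(0.57), np.float64(0.21), 16), (np.float64(0.57), np.float64(0.24), 135), (np.float64(0.57), np.float64(0.27), 15), (np.float64(0.6), np.float64(-0.24), 101), (np.float64(0.6), np.float64(-0.21), 126), (np.float64(0.6), np.float64(-0.18), 133), (np.float64(0.6), np.float64(0.21), 118), (np.float64(0.6), np.float64(0.24), 209), (np.float64(0.6), np.float64(0.27), 
[... 761 characters left out ...]
.float64(-0.21), 143), (np.float64(0.57), np.float64(-0.18), 35), (np.float64(0.57), np.float64(0.21), 32), (np.float64(0.57), np.float64(0.24), 132), (np.float64(0.57), np.float64(0.27), 13), (np.float64(0.6), np.float64(-0.24), 196), (np.float64(0.6), np.float64(-0.21), 128), (np.float64(0.6), np.float64(-0.18), 46), (np.float64(0.6), np.float64(0.21), 149), (np.float64(0.6), np.float64(0.24), 146), (np.float64(0.6), np.float64(0.27), 11), (np.float64(0.63), np.float64(-0.24), 99), (np.float64(0.63), np.float64(-0.21), 29), (np.float64(0.63), np.float64(0.21), 142), (np.float64(0.63), np.float64(0.24), 81), (np.float64(0.66), np.float64(0.21), 34), (np.float64(0.66), np.float64(0.24), 13)]
```

View pics/crop0.png

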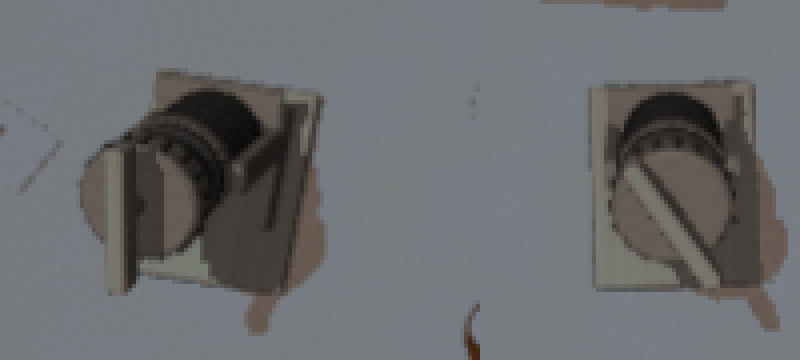

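The crop shows both bars clearly. The left plate's corners are at crop (157,70), (323,93) and (285,293). The right plate's are at (590,85), (755,83), (760,290) and (593,290). Now I fit the poses.

```bash
cat >> h.py <<'E'
def ray(n,px,h):
    z=np.load(f"pics/{n}0.npz"); q=cv2.undistortPoints(np.array(px,float)[:,None],z["K"],z["D"])[:,0]
    r=np.c_[q,np.ones(len(q))]@z["T"][:3,:3].T; o=z["T"][:3,3]
    return o+r*((h-o[2])/r[:,2])[:,None]
E
python3 - <<'E'
from h import *
cr={"L":[(157,70),(323,93),(285,293)],"R":[(590,85),(755,83),(760,290),(593,290)]}
cl=[cloud("top")[0],cloud("side")[0]]
for k,p in cr.items():
    p=np.array(p,float)/4+([110,170] if k=="L" else [270-120,170])
    W=ray("top",p,.008)[:,:2]; c=(W[0]+W[2])/2; e=W[1]-W[2]; print(k,"plate c",c,"len",np.linalg.norm(e),np.linalg.norm(W[0]-W[1]))
    yaw=np.arctan2(e[1],e[0]); e2=W[0]-W[1]; yaw2=np.arctan2(-e2[0],e2[1]); print("yaw",np.degrees([yaw,yaw2]))
    y=(yaw+yaw2)/2; X=np.array([np.cos(y),np.sin(y),0]); Y=np.array([-np.sin(y),np.cos(y),0])
    n=-.5*X+np.array([0,0,.866]); u=.866*X+np.array([0,0,.5])
    b=np.r_[c,0]-.049*X+[0,0,.181]; print("bar pred",b)
    for nm,P in zip(["top","side"],cl):
        D=P-b; s=np.c_[D@u,D@Y,D@n]
        # bar top face: n~ +12mm ; cap top n ~ -26
        m=(np.hypot(s[:,0],s[:,1])<.065)&(s[:,2]>0)&(s[:,2]<.025); S=s[m]
        cap=s[(np.hypot(s[:,0],s[:,1])<.05)&(s[:,2]<-.018)&(s[:,2]>-.034)]
        rc=cv2.minAreaRect((S[:,:2]*1000).astype(np.float32))
        vec=np.linalg.svd(S[:,:2]-S[:,:2].mean(0),full_matrices=False)[2][0]; vec*=np.sign(vec[0])
        print(nm,len(S),"mean",S.mean(0).round(4),"rect",rc,"ang from upslope toward +Y",np.degrees(np.arctan2(vec[1],vec[0])).round(1),"topface n pct",np.percentile(S[:,2],[10,50,90]).round(4),"cap n med",np.median(cap[:,2]).round(4),len(cap))
E
```

```text
L plate c [0.64450786 0.23738855] len 0.14892882193641652 0.12271229726670912
yaw [-10.40002456  -9.46180603]
bar pred [0.59624205 0.24583912 0.181     ]
top 259 mean [ 0.0005 -0.0004  0.0114] rect ((-3.011627197265625, 0.40571022033691406), (102.34007263183594, 17.17959213256836), 1.869105577468872) ang from upslope toward +Y 0.5 topface n pct [0.0035 0.0126 0.0164] cap n med -0.0243 490
side 165 mean [-0.007  -0.0046  0.0089] rect ((-7.360725402832031, -2.3314428329467773), (98.99453735351562, 27.887367248535156), 1.3311021327972412) ang from upslope toward +Y -0.3 topface n pct [0.0014 0.0092 0.0153] cap n med -0.0256 254
R plate c [ 0.62835044 -0.20865146] len 0.15231429472545133 0.12064160979276563
yaw [-0.27652725 -0.8598245 ]
bar pred [ 0.57935285 -0.20816556  0.181     ]
top 229 mean [0.0009 0.0004 0.0116] rect ((-0.6489486694335938, 0.3218955993652344), (97.52552032470703, 16.091503143310547), 31.95264434814453) ang from upslope toward +Y 32.5 topface n pct [0.0066 0.0124 0.0158] cap n med -0.0254 518
side 207 mean [-0.0064 -0.0047  0.0102] rect ((-5.599639892578125, -2.6223907470703125), (102.21183013916016, 17.0518741607666), 31.71891975402832) ang from upslope toward +Y 32.8 topface n pct [0.0042 0.0111 0.015 ] cap n med -0.0258 373
```

>>> {"name": "jog_arm", "arguments": {"commands": [[-0.2, -0.1, -0.3, 0], [-0.4, -0.2, -0.55, 0], [-0.65, -0.33, -0.55, 0], [-0.9, -0.46, -0.55, 0], [-0.9, -0.46, -0.55, 0]], "claw": 0, "newtons": 20}}

```text
clock: 0.57
position: [0.2807, 0.513, 0.27]
orientation: [[-0.942, 0.336, 0.001], [0.336, 0.942, -0.0], [-0.001, -0.0, -1.0]]
wrist_force: [0.1, 0.1, 0.4]
width: 0.0671
gripper_force: 0.0
```

>>> {"name": "jog_arm", "arguments": {"commands": [[-0.3, -0.15, 0, 0], [-0.6, -0.3, 0, 0], [-0.9, -0.46, 0, 0], [-0.9, -0.46, 0, 0]]}}

```text
clock: 0.9
position: [0.3505, 0.4392, 0.2694]
orientation: [[-0.942, 0.337, 0.0], [0.337, 0.942, -0.001], [-0.001, -0.001, -1.0]]
wrist_force: [1.3, 0.6, -0.3]
width: 0.0404
gripper_force: 0.0
```

>>> {"name": "jog_arm", "arguments": {"commands": [[-0.3, -0.15, 0, 0], [-0.6, -0.3, 0, 0], [-0.9, -0.46, 0, 0], [-0.9, -0.46, 0, 0]]}}

```text
clock: 1.23
position: [0.4199, 0.366, 0.2694]
orientation: [[-0.942, 0.337, 0.0], [0.337, 0.942, -0.001], [-0.001, -0.001, -1.0]]
wrist_force: [-0.2, 0.8, 0.2]
width: 0.0137
gripper_force: 0.0
```

>>> {"name": "jog_arm", "arguments": {"commands": [[-0.3, -0.15, 0, 0], [-0.6, -0.3, 0, 0], [-0.9, -0.46, 0, 0], [-0.9, -0.46, 0, 0]]}}

```text
clock: 1.57
position: [0.4894, 0.2927, 0.2692]
orientation: [[-0.942, 0.337, 0.0], [0.337, 0.942, -0.001], [-0.001, -0.001, -1.0]]
wrist_force: [-0.3, 1.2, -0.2]
width: 0.0005
gripper_force: 0.0
```

>>> {"name": "jog_arm", "arguments": {"commands": [[-0.3, -0.15, 0, 0], [-0.6, -0.3, 0, 0], [-0.9, -0.46, 0, 0], [-0.9, -0.46, 0, 0], [-0.9, -0.46, 0, 0]]}}

```text
clock: 1.98
position: [0.5565, 0.2216, 0.2691]
orientation: [[-0.942, 0.336, -0.001], [0.336, 0.942, 0.0], [0.001, -0.0, -1.0]]
wrist_force: [-0.3, -0.3, 0.0]
width: 0.0003
gripper_force: 0.0
```

>>> {"name": "jog_arm", "arguments": {"commands": [[0, 0, 0.25, 0], [0, 0, 0.5, 0], [0, 0, 0.75, 0], [0, 0, 1, 0], [0, 0, 1, 0]]}}

```text
clock: 2.4
position: [0.5533, 0.2229, 0.1655]
orientation: [[-0.943, 0.333, -0.007], [0.333, 0.943, -0.002], [0.006, -0.004, -1.0]]
wrist_force: [0.3, 0.1, 0.2]
width: 0.0005
gripper_force: 0.0
```

```bash
cat > plan.py <<'E'
import numpy as np, sys
from workcell import sensors
# tip path pushing an end of the bar clockwise; a0 = in-plane angle of pushed end, CCW from upslope, deg
def path(b,yaw,a0,phis,r=.038,d=.022,h=-.007):
    y=np.radians(yaw); X=np.array([np.cos(y),np.sin(y),0]); Y=np.array([-np.sin(y),np.cos(y),0])
    n=-.5*X+[0,0,.866]; u=.866*X+[0,0,.5]; out=[]
    for p in phis:
        a=np.radians(a0-p); e=np.cos(a)*u+np.sin(a)*Y; t=np.sin(a)*u-np.cos(a)*Y   # t: clockwise direction
        out.append(np.array(b)+r*e-d*t+.002*np.radians(p)*n+[0,0,h])
    return np.array(out)
def rows(P):
    s=sensors.state(); print(s["position"].round(4),s["wrist_force"].round(1))
    print(((P-s["position"])@s["orientation"]/.1).round(2).tolist())
E
python3 - <<'E'
from plan import *
P=path([.595,.245,.181],-10,180,range(-6,30,4)); print(P.round(3)); rows(P)
E
```

```text
[[0.56  0.225 0.156]
 [0.559 0.228 0.155]
 [0.558 0.23  0.155]
 [0.558 0.233 0.154]
 [0.557 0.236 0.154]
 [0.557 0.239 0.153]
 [0.556 0.242 0.153]
 [0.556 0.246 0.153]
 [0.557 0.249 0.153]]
[0.5533 0.2229 0.1655] [0.3 0.1 0.2]
[[-0.06, 0.04, 0.09], [-0.04, 0.07, 0.1], [-0.02, 0.09, 0.11], [-0.01, 0.11, 0.11], [0.01, 0.14, 0.12], [0.02, 0.17, 0.12], [0.03, 0.2, 0.12], [0.04, 0.22, 0.13], [0.05, 0.25, 0.13]]
```

>>> {"name": "jog_arm", "arguments": {"commands": [[-0.05, 0, 0.1, 0], [-0.05, 0.03, 0.11, 0], [-0.03, 0.06, 0.11, 0], [-0.02, 0.09, 0.11, 0], [-0.01, 0.11, 0.11, 0], [0, 0.13, 0.11, 0], [0, 0.13, 0.11, 0]]}}

```text
clock: 2.98
position: [0.5605, 0.2347, 0.1592]
orientation: [[-0.943, 0.334, 0.001], [0.334, 0.943, 0.0], [-0.001, 0.001, -1.0]]
wrist_force: [-0.4, -0.0, 0.7]
width: 0.0006
gripper_force: 0.0
```

>>> {"name": "jog_arm", "arguments": {"commands": [[0, 0.02, 0.05, 0], [0, 0.04, 0.05, 0], [0, 0.06, 0.05, 0], [0, 0.06, 0.05, 0]]}}

```text
clock: 3.32
position: [0.5619, 0.2396, 0.1534]
orientation: [[-0.943, 0.334, -0.002], [0.334, 0.943, -0.001], [0.001, -0.001, -1.0]]
wrist_force: [-3.9, -4.0, 2.6]
width: 0.0006
gripper_force: 2.5
```

>>> {"name": "jog_arm", "arguments": {"commands": [[0, 0.02, 0, 0], [0, 0.04, 0, 0], [0, 0.06, 0, 0], [0, 0.06, 0, 0]]}}

```text
clock: 3.65
position: [0.5625, 0.2441, 0.1533]
orientation: [[-0.942, 0.334, -0.005], [0.334, 0.942, -0.003], [0.004, -0.005, -1.0]]
wrist_force: [-11.6, -11.7, 6.6]
width: 0.0004
gripper_force: 7.9
```

```bash
python3 - <<'E'
from h import *
from workcell import eyes
o=[]
for n in ["wrist","side"]:
    p,d=eyes.read_camera(n); c=eyes.calibration(n)
    np.savez(f"pics/{n}1.npz",p=p,d=d,K=c["camera_matrix"],D=c["D"],T=c["pose"])
    o.append(p[:,:,::-1])
s=cv2.resize(o[1][130:220,200:300],(400,360),interpolation=3)
cv2.imwrite("pics/v1.png",np.hstack([cv2.resize(o[0],(400,300)),s[:300]]))
E
```

```text
(no output)
```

View pics/v1.png

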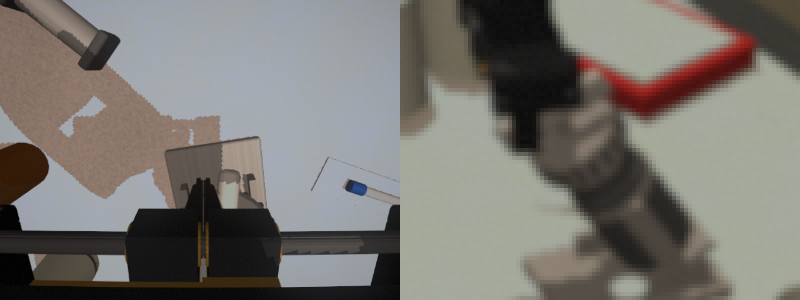

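The left picture is the wrist view: the finger at (203,195) touches the bar end at (230,180). The side view is mostly blocked by the gripper. I measure the bar angle from depth.

```bash
cat >> h.py <<'E'
PO={"L":([.595,.245,.181],-10),"R":([.577,-.209,.181],-.5)}
def bar(k,f,lo=.004,hi=.022):
    b,yaw=PO[k]; y=np.radians(yaw); X=np.array([np.cos(y),np.sin(y),0]); Y=np.array([-np.sin(y),np.cos(y),0])
    n=-.5*X+[0,0,.866]; u=.866*X+[0,0,.5]
    P,C,uv=cloud(None,f); D=P-b; s=np.c_[D@u,D@Y,D@n]
    m=(np.hypot(s[:,0],s[:,1])<.06)&(s[:,2]>lo)&(s[:,2]<hi)&(C.max(1)>70); return s[m],uv[m],C[m]
E
python3 - <<'E'
from h import *
for n in ["wrist","side"]:
    s,uv,C=bar("L",f"pics/{n}1.npz")
    print(n,len(s))
    if len(s)<10: continue
    for lo in np.arange(-.06,.06,.01):
        q=s[(s[:,0]>=lo)&(s[:,0]<lo+.01)]
        if len(q)>2: print(round(lo,2),len(q),np.percentile(q[:,1],[5,50,95]).round(4),np.median(q[:,2]).round(4))
E
```

```text
wrist 2044
-0.06 166 [0.0077 0.0119 0.0175] 0.0128
-0.05 910 [0.0057 0.0121 0.0184] 0.0137
-0.04 847 [0.0049 0.0106 0.0163] 0.0138
-0.03 121 [0.0059 0.0111 0.0148] 0.0139
side 41
-0.06 6 [0.0038 0.0058 0.0119] 0.0111
-0.05 12 [-0.0037  0.0054  0.0132] 0.0124
0.02 7 [-0.0223 -0.0152 -0.0098] 0.0067
0.03 12 [-0.0195 -0.0129 -0.0054] 0.0115
0.04 3 [-0.0167 -0.0147 -0.0144] 0.0107
```

The bar has already followed the push by about 14° clockwise, so the left pot is probably the left-hand one. A further small push should confirm it, with no more downward motion.

>>> {"name": "jog_arm", "arguments": {"commands": [[0.01, 0.02, -0.02, 0], [0.02, 0.04, -0.02, 0], [0.03, 0.06, -0.02, 0], [0.04, 0.08, -0.02, 0], [0.04, 0.08, -0.02, 0]]}}

```text
clock: 4.17
position: [0.5621, 0.2532, 0.1549]
orientation: [[-0.942, 0.334, -0.004], [0.334, 0.942, -0.003], [0.003, -0.004, -1.0]]
wrist_force: [-5.6, -8.0, 1.1]
width: 0.0004
gripper_force: 4.4
```

The bar keeps turning with only a light force, so the left pot has the left-hand thread. Now I plan the rest of the sweep.

```bash
cat >> plan.py <<'E'
def go(phis,d=.019,h=-.007,r=.038):
    b=[.595,.245,.181]; c=sensors.state()["position"]; g=np.arange(-5,170); P=path(b,-10,180,g,r,d,h)
    i=np.argmin(np.linalg.norm(P-c,axis=1)); print("phi now",g[i],"off",(c-P[i]).round(4)); Q=path(b,-10,180,phis,r,d,h); print(Q[-1].round(3)); rows(Q)
E
python3 -c "
from plan import *
go([25,32,39,46,53,60,67,74,80,86])"
```

```text
phi now 30 off [ 0.0034 -0.0008  0.0012]
[0.581 0.285 0.166]
[0.5621 0.2532 0.1549] [-5.6 -8.   1.1]
[[0.03, -0.04, 0.01], [0.04, 0.01, 0.01], [0.04, 0.06, 0.0], [0.04, 0.11, -0.01], [0.03, 0.16, -0.02], [0.01, 0.21, -0.03], [-0.0, 0.26, -0.05], [-0.03, 0.3, -0.07], [-0.05, 0.33, -0.09], [-0.08, 0.36, -0.11]]
```

>>> {"name": "jog_arm", "arguments": {"commands": [[0.04, 0.02, 0, 0], [0.04, 0.06, 0, 0], [0.04, 0.11, -0.01, 0], [0.03, 0.16, -0.02, 0], [0.01, 0.21, -0.03, 0], [0, 0.26, -0.05, 0], [-0.03, 0.3, -0.07, 0], [-0.05, 0.33, -0.09, 0], [-0.08, 0.36, -0.11, 0], [-0.08, 0.36, -0.11, 0]]}}

```text
clock: 5.0
position: [0.5823, 0.2859, 0.1663]
orientation: [[-0.942, 0.334, -0.003], [0.334, 0.942, -0.0], [0.002, -0.001, -1.0]]
wrist_force: [-6.1, 0.3, 0.4]
width: 0.0009
gripper_force: 2.5
```

```bash
python3 - <<'E'
from plan import *
go([86,92,98,104,110,116,122,128])
from h import *
from workcell import eyes
p,d=eyes.read_camera("top"); c=eyes.calibration("top")
np.savez("pics/t2.npz",p=p,d=d,K=c["camera_matrix"],D=c["D"],T=c["pose"])
p2,_=eyes.read_camera("wrist")
cv2.imwrite("pics/v2.png",np.hstack([cv2.resize(p[170:260,110:230,::-1],(400,300),interpolation=3),cv2.resize(p2[:,:,::-1],(400,300))]))
E
```

```text
phi now 88 off [-0.0003  0.0008 -0.0002]
[0.607 0.285 0.182]
[0.5823 0.2859 0.1663] [-6.1  0.3  0.4]
[[0.0, -0.02, 0.0], [-0.03, 0.01, -0.02], [-0.06, 0.03, -0.04], [-0.09, 0.05, -0.06], [-0.13, 0.06, -0.09], [-0.16, 0.07, -0.11], [-0.2, 0.08, -0.13], [-0.24, 0.08, -0.16]]
```

View pics/v2.png

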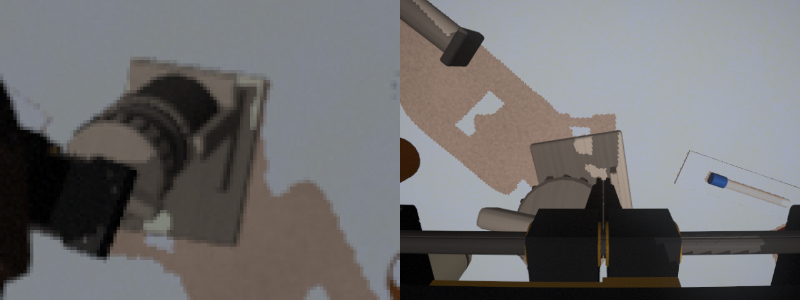

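The wrist view shows the bar's far end at (500,218), lying across the slope, so about 90° is done. I continue the sweep.

>>> {"name": "jog_arm", "arguments": {"commands": [[-0.03, 0.01, -0.02, 0], [-0.06, 0.03, -0.04, 0], [-0.09, 0.05, -0.06, 0], [-0.13, 0.06, -0.09, 0], [-0.16, 0.07, -0.11, 0], [-0.2, 0.08, -0.13, 0], [-0.24, 0.08, -0.16, 0], [-0.24, 0.08, -0.16, 0]]}}

```text
clock: 5.77
position: [0.6092, 0.2851, 0.1832]
orientation: [[-0.942, 0.335, 0.001], [0.335, 0.942, 0.001], [-0.001, 0.001, -1.0]]
wrist_force: [-1.6, 2.1, 0.8]
width: 0.0003
gripper_force: 1.4
```

```bash
python3 -c "
from plan import *
go([128,132,136,140,144,148,152,156,160])"
```

```text
phi now 131 off [ 0.0003  0.0008 -0.0001]
[0.623 0.271 0.193]
[0.6092 0.2851 0.1832] [-1.6  2.1  0.8]
[[0.02, -0.01, 0.01], [-0.01, -0.01, -0.0], [-0.03, -0.01, -0.02], [-0.06, -0.02, -0.04], [-0.08, -0.03, -0.05], [-0.1, -0.04, -0.06], [-0.13, -0.05, -0.08], [-0.15, -0.07, -0.09], [-0.17, -0.08, -0.1]]
```

>>> {"name": "jog_arm", "arguments": {"commands": [[-0.03, -0.01, -0.02, 0], [-0.06, -0.02, -0.04, 0], [-0.08, -0.03, -0.05, 0], [-0.1, -0.04, -0.06, 0], [-0.12, -0.05, -0.07, 0], [-0.12, -0.05, -0.07, 0]]}}

```text
clock: 6.27
position: [0.615, 0.2783, 0.1877]
orientation: [[-0.943, 0.334, -0.008], [0.334, 0.943, 0.003], [0.008, -0.0, -1.0]]
wrist_force: [-13.7, 17.0, -10.1]
width: 0.0005
gripper_force: 10.0
```

The force rises sharply, so this is probably the loose stop. I back off along the reaction, lift clear and check.

>>> {"name": "jog_arm", "arguments": {"commands": [[0.08, 0.05, 0, 0], [0.16, 0.1, 0, 0], [0.18, 0.15, -0.3, 0], [0.18, 0.2, -0.6, 0], [0.18, 0.3, -0.9, 0], [0.18, 0.3, -0.9, 0]]}}

```text
clock: 6.77
position: [0.6132, 0.3121, 0.2867]
orientation: [[-0.943, 0.334, 0.01], [0.334, 0.943, 0.004], [-0.009, 0.007, -1.0]]
wrist_force: [0.7, 0.2, 1.5]
width: 0.0003
gripper_force: 0.0
```

>>> {"name": "jog_arm", "arguments": {"commands": [[0.3, 0.3, 0, 0], [0.6, 0.6, 0, 0], [0.9, 0.9, 0, 0], [0.9, 0.9, 0, 0]]}}

```text
clock: 7.1
position: [0.5534, 0.4306, 0.2798]
orientation: [[-0.944, 0.33, 0.001], [0.33, 0.944, 0.001], [-0.0, 0.002, -1.0]]
wrist_force: [-0.5, -0.6, 1.2]
width: 0.0003
gripper_force: 0.0
```

>>> {"name": "jog_arm", "arguments": {"commands": [[0.3, 0.15, 0, 0], [0.6, 0.3, 0, 0], [0.9, 0.5, 0, 0], [0.9, 0.5, 0, 0], [0.9, 0.5, 0, 0]]}}

```text
clock: 7.52
position: [0.4874, 0.5038, 0.2798]
orientation: [[-0.943, 0.332, 0.001], [0.332, 0.943, 0.0], [-0.001, 0.001, -1.0]]
wrist_force: [0.4, -0.4, 0.5]
width: 0.0006
gripper_force: 0.0
```

```bash
python3 - <<'E'
from h import *
from workcell import eyes
o=[]
for n in ["top","side"]:
    p,d=eyes.read_camera(n); c=eyes.calibration(n)
    f=f"pics/{n}3.npz"; np.savez(f,p=p,d=d,K=c["camera_matrix"],D=c["D"],T=c["pose"])
    for k in "LR":
        s,uv,C=bar(k,f,.006,.026)
        v=np.linalg.svd(s[:,:2]-s[:,:2].mean(0),full_matrices=False)[2][0]; v*=np.sign(v[0])
        print(n,k,len(s),s.mean(0).round(4),"ang",np.degrees(np.arctan2(v[1],v[0])).round(1))
    o.append(cv2.resize(p[130:330,90:350,::-1],(400,308)))
    P,_,uv=cloud(n,f)
    if n=="top":
        for nm,q in dict(bottle=(238,250),sleeve=(244,190),carrier=(195,303)).items():
            i=np.argmin(abs(uv-q).sum(1)); print(nm,P[i].round(4))
cv2.imwrite("pics/v3.png",np.hstack(o))
E
```

```text
top L 200 [-0.0007  0.0027  0.0182] ang 31.0
top R 197 [0.0017 0.0014 0.0115] ang 32.8
bottle [0.5212 0.0009 0.1596]
sleeve [0.7048 0.0018 0.0463]
carrier [0.3883 0.1425 0.0374]
side L 144 [-0.0069 -0.004   0.0144] ang 30.7
side R 164 [-0.0047 -0.003   0.0106] ang 32.9
```

View pics/v3.png

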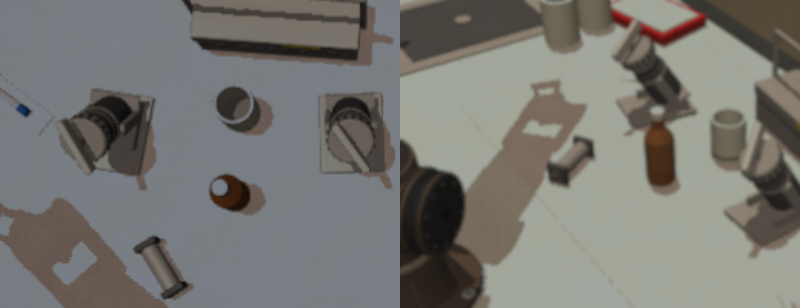

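The top view shows the left bar at (75,145) turned 149.5° (2.6 rad, its loose stop). The right bar at (350,150) and the bottle, sleeve and carrier are where they started. I hand in.

```bash
python3 -c "
from workcell import workorder
print(workorder.finish_job())"
```

```text
the job is handed in; nothing more can be done
None
```

I handed the job in: the left pot had the left-hand cap, now unscrewed about 149° (2.6 rad) to its loose stop, and the right-hand cap was never touched and the bottle, sleeve and carrier have not moved.

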